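# Feed a rock-candy log up to the sprung stop

## Task

Take the red-striped candy log from the tray, lay it on the two rails of the log feeder between the blue pusher and the yellow stop plate, and let go. Then wind the handwheel clockwise by its red crank until the pusher has slid the log up to the stop and the yellow plate gives a few millimetres; do not drive the plate to the end of its spring, and leave the wheel there. Leave the green log, the white tub and the spatula where they are.

Things in the scene. Friction and masses are not known exactly. Their poses are not given: they have to be found in the camera images.
- red_log: Loose white cylinder with red spiral stripes, 160 mm long, 44 mm diameter, about 0.35 kg. Origin at its centre, x along its length (it may be rolled about x). Either way round will do. It starts lying on two ribs in one of the tray's two places, centre 33 mm above the table.
- green_log: The same log with green stripes, in the tray's other place, parallel to the red one, 100 mm beside it centre to centre. Leave it.
- feeder: Fixed white machine, 530 mm along its own y. Origin on the table under the middle of the rails' centreline; z up, x away from the robot, y along the rails towards the stop (robot's left). Base plate 18 mm high, 130 mm wide. At its right-hand end (y = -265 to -115 mm) is a gearbox about 112 mm high at the back, whose sloping front carries the handwheel.
- rails_mid (a point): On the rails' centreline at the feeder's origin, 90 mm above the table: the height of the axis of a log lying on them. Axes as feeder. The two rails are 10 mm round steel bars along y, axes at x = -14 and +14 mm, 67 mm above the table, from y = -120 to +250 mm. Nothing stands above them.
- pusher_face (a point): Centre of the blue pusher's face that meets the log, 90 mm above the table; the face is 50 mm wide and 62 mm high, looks along feeder +y. Axes as feeder.
- stop_face (a point): Centre of the yellow sprung stop plate's face (50 x 50 mm, 90 mm above the table, looks along feeder -y). Axes as feeder. Its clamp is fixed during the run, but anywhere along 35 mm of the rails. Free space from pusher face to stop face at the start: 195 to 245 mm.
- stop_plate (a joint): How far the yellow plate is pushed back on its spring, m: 0 at rest, 0.015 at the end of its travel; 0.8 N per mm.
- pusher (a joint): Travel of the pusher along feeder +y, m; the wheel drives it 30 mm per turn. Free travel to 0.12. It stays where it is left.
- wheel (a joint): Angle of the handwheel, rad, growing clockwise as seen from its face; one turn (6.283) moves the pusher 30 mm towards the stop. At 0 the crank is at the uphill side of the wheel. Light friction: about 2 to 3 N at the crank; it stays where it is left.
- wheel_centre (a point): Middle of the handwheel's face, 120 mm above the table; axes as feeder. The wheel is an aluminium disc 158 mm across its black rim. It faces the robot and up: its axis leans 40 degrees from vertical, pointing outward along (-0.643, 0, 0.766) in the feeder's axes. Its brass hub stands 10 mm proud.
- crank_mid (a point): Point on the axis of the red crank handle, 36 mm above the wheel's face. The handle is a cylinder 26 mm in diameter, 57 mm high from the face, parallel to the wheel's axis, 55 mm from it; it spins freely on its pin, so a gripper may hold it without turning. This frame turns with the wheel: z outward along the wheel's axis, x from wheel centre to crank.
- tub: White tub with a lid, 120 mm diameter, 140 mm high; origin under its middle; to the right of the feeder, leave it.
- scraper: Spatula lying on the table at the right front, about 280 mm long, under 25 mm high; leave it.
Mind the look-alikes: they are no part of the job. Leave any turquoise look-alike of the red_log alone.

How it is judged:
By the outcome, as a careful person would: the job done as asked, in the order asked, and still so for the second after the job is handed in, with the robot touching nothing.
It also fails if it takes over 72 s, if anything falls off the work surface, if the arm or the gripper's body presses on something with over 40 N, if the wrist force passes 120 N, or if a joint passes its speed limit or range.

## Robot

A 6-joint arm with a two-finger parallel gripper is mounted at the origin on the work surface. World frame = base frame: x ahead of the robot, y to its left, z up, the work surface at z = 0. Lengths are in m, angles in rad, forces in N, time in s.
With the tool pointing down it reaches from about 0.425 to 0.95 m from the base axis. Payload 3.5 kg.
Tool frame: the origin (TCP) lies at the very end of the fingers, on their centre line; the grasp point (between the pads) lies 19 mm behind it (ctrl.pinch_z is the distance from the TCP to the grasp point, in m); z points along the fingers, y is the line along which they close (so a half turn about z gives the same grasp; the last joint's range is limited). The gripper opens to 85 mm and grips with 20 to 120 N. Pads are 22 mm wide; open, the fingers measure 114 mm over their backs; the gripper's body (76 mm by 85 mm) begins 54 mm behind the grasp point. The pads swing forward as they close: fully open they stand 13 mm farther back than shut.
Start: joints at [-1.318, 0.286, 1.577, -0, 1.279, -0.15], TCP at [0.265, -0.621, 0.231] pointing down, gripper open.
Joint ranges: [-2.77, 2.77], [-0.9, 2.22], [0.21, 2.48], [-1.53, 4.67], [0.24, 2.81], [-2.84, 2.84]. Speed limits (rad/s): [2.79, 2.79, 3.14, 3.14, 3.14, 3.14].

## Interface

Orientations are given as a unit quaternion [x, y, z, w].
In Python, from plant import ctrl gives the robot as it stands. The module is installed in compiled form; this text tells all that it offers.
- The arm moves only by the shell command python3 -m crank 'ROWS' [OPENING] [FORCE]. ROWS is JSON, a list of rows, each a list of 6 numbers: the shift along the tool's x, y, z in cm, then the turn, a rotation vector about the tool's x, y, z in rad. In form: [[tx, ty, tz, rx, ry, rz], ...]. A call has 1 to 10 rows; each row is the pose to reach, as a shift and turn from the pose commanded when the call began, along the tool's axes at that moment; what a row does not reach only later rows make up. A row lasts 1/10 s, in which the tool goes at most 50 mm and 8.59 degrees, less where a joint would pass 70% of its speed; a pose out of reach is approached as far as the arm can. A call with a gripper value outside its range is refused whole. OPENING is the opening, from 0 (shut) to 1 (fully open), set as the call begins (- or left out, the last holds). The fingers move at their own pace and stop on an object; FORCE is the grip in N (left out, the last holds). Time passes only in rows, so rows that repeat a pose let the fingers close. It gives the time, the measured TCP pose, the force, the opening and the grip force at its end, in the units of the state.
- ctrl.get_state(): the state, without advancing time (a new reading comes with each control period).
- ctrl.read_camera(name): name is "side" or "top"; returns (picture, depth): 400x640x3 uint8, blue, green, red; 400x640 float32, m along the optical axis (not along the pixel's ray), 0 where there is no reading.
- ctrl.camera_info(name): a dict with "K" (3x3 intrinsics, pixels), "k1" (the pictures are not rectified: a ray, as slopes to the right and down, at radius r is drawn at 1 + k1 r^2 times it, then the intrinsics apply), "origin" and "orientation" of the camera in the world. Camera axes: x right, y down, z forward; pixel columns grow to the right and rows downward; lengths in m; the calibration is good to about 2 mm. A picture is of the moment at which its call begins. camera_info takes no time and is no camera call.
- ctrl.sign_off(): hands the job in; it is judged then, once.
The state is a dict: "time": time; "qpos": joint angles; "dq": joint speeds; "joint_efforts": joint torques, N m; "eef_pos": TCP position; "tcp_rot": TCP orientation; "contact_force": force on the tool from outside, world axes, zero at the start; "wrist_torque": the same for the moment, N m; "opening": opening from 0.0 (shut) to 1.0 (fully open); "finger_force": force on a finger pad.
Only numpy, scipy, OpenCV 4.12 (cv2) and the standard library are available. Lean on these libraries where they do the work, as an engineer would, in place of code of your own. Each camera call takes 0.05 s, during which the arm holds its last target. There are 200 camera calls.

## Working session

There is one attempt and no reset: what is moved stays moved. The work goes in short steps, Python scripts to look and compute and a shell command to move; the robot and the scene stay as the last step left them, time stands still between calls to the robot, and variables do not carry over. Pictures are saved under pics/ and viewed, at most 10 in all, crops included, and the job is handed in when it is done.

```bash
mkdir -p pics; cat > h.py <<'E'
import numpy as np, cv2
from plant import ctrl
from scipy.spatial.transform import Rotation as R
def grab(n):
    im,d=ctrl.read_camera(n); np.savez(f'pics/{n}.npz',im=im,d=d); return im,d
def load(n):
    z=np.load(f'pics/{n}.npz'); return z['im'],z['d']
def rays(n,uv):
    c=ctrl.camera_info(n); K=np.array(c['K'])
    uv=np.atleast_2d(np.asarray(uv,float))
    s=cv2.undistortPoints(uv[:,None],K,np.array([c['k1'],0,0,0.]))[:,0]
    o=np.array(c['origin']); q=np.array(c['orientation'])
    M=R.from_quat(q).as_matrix() if q.size==4 else q
    return o,M,np.c_[s,np.ones(len(s))]
def onplane(n,uv,z):
    o,M,s=rays(n,uv); w=s@M.T; return o+w*((z-o[2])/w[:,2])[:,None]
def bydepth(n,uv,d):
    o,M,s=rays(n,uv); return o+(s*np.asarray(d)[:,None])@M.T
E
python3 - <<'E'
from h import *
print(ctrl.get_state(), ctrl.pinch_z)
for n in('top','side'):
    im,d=grab(n); cv2.imwrite(f'pics/{n}0.png',im); print(ctrl.camera_info(n))
E
```

```text
{'time': 0.0, 'qpos': array([-1.31800122e+00,  2.87214120e-01,  1.57819912e+00,  5.43439222e-06,
        1.27863596e+00, -1.50000277e-01]), 'dq': array([-0.00150783, -0.00167822,  0.00192401, -0.00038862,  0.00010742,
        0.00144216]), 'joint_efforts': array([-8.97251139e-04, -4.05979729e+01, -2.92626840e+01, -1.70042240e-04,
        5.75581755e-03,  1.23401125e-05]), 'eef_pos': array([ 0.26445165, -0.62030535,  0.22990292]), 'tcp_rot': array([ 9.79787361e-01,  2.00038045e-01, -6.05045251e-05, -1.22678297e-03]), 'contact_force': array([0.1532584 , 0.31674842, 0.627311  ]), 'wrist_torque': array([ 0.0026283 , -0.03851572, -0.01060563]), 'finger_force': 0.0, 'opening': 1.0018199372612255} 0.0187
{'K': array([[470.76524699,   0.        , 323.75877618],
       [  0.        , 470.76524699, 199.23775866],
       [  0.        ,   0.        ,   1.        ]]), 'k1': -0.03709163838974342, 'origin': array([ 0.16619278, -0.01168902,  1.50619909]), 'orientation': array([-0.70049627,  0.70856802, -0.06254305,  0.05766023])}
{'K': array([[451.55864293,   0.        , 315.6960292 ],
       [  0.        , 451.55864293, 194.54080477],
       [  0.        ,   0.        ,   1.        ]]), 'k1': 0.016591018116318506, 'origin': array([-0.01526234, -0.83950281,  1.2125154 ]), 'orientation': array([ 0.9133895 , -0.20800011,  0.07893004, -0.34091878])}
```

View pics/top0.png

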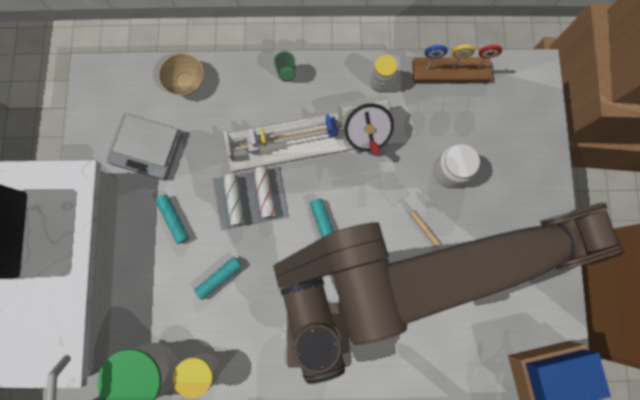

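View pics/side0.png

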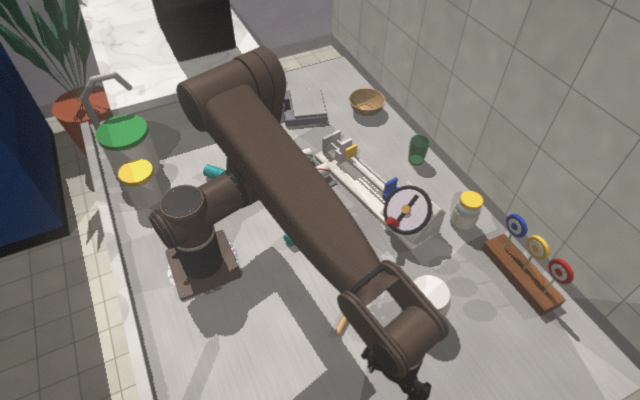

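The top view shows the red log at about (264,191) and the green one at (233,200). The feeder runs from (228,150) to (395,125): the blue pusher is at (332,126), the yellow stop at (262,136), the wheel at (369,128) and the crank at (375,148), so the crank is on the robot's side. The side view shows the wheel at (407,209) and the crank at (391,222).

```bash
python3 - <<'E'
from h import *
im,d=load('top')
vv,uu=np.mgrid[0:400,0:640]
P=bydepth('top',np.c_[uu.ravel(),vv.ravel()],d.ravel()).reshape(400,640,3)
Z=P[...,2]
hsv=cv2.cvtColor(im,cv2.COLOR_BGR2HSV); H,S,V=cv2.split(hsv)
print('table z',np.median(Z[185:215,440-60:440-40]),np.median(Z[240:260,160:190]))
def box(u0,v0,u1,v1): 
    m=np.zeros((400,640),bool); m[v0:v1,u0:u1]=1; return m
def pca(Q):
    c=Q.mean(0); w,v=np.linalg.eigh(np.cov((Q-c)[:,:2].T)); a=v[:,1]; t=(Q-c)[:,:2]@a; return c,np.degrees(np.arctan2(a[1],a[0])),np.ptp(t)
# logs: height mask
for nm,b in(('red',box(250,163,280,222)),('green',box(215,168,248,230))):
    m=b&(Z>0.035)&(Z<0.075)
    n,l,st,ct=cv2.connectedComponentsWithStats(m.astype(np.uint8)); k=1+st[1:,4].argmax(); m=l==k
    print(nm,st[k], pca(P[m]), 'zmax',np.percentile(Z[m],95), 'rect',cv2.minAreaRect(np.argwhere(m)[:,::-1].astype(np.float32)))
    r=cv2.minAreaRect(np.argwhere(m)[:,::-1].astype(np.float32)); print(' plane.04',onplane('top',r[0],.04), cv2.minAreaRect(P[m][:,:2].astype(np.float32)))
B=box(222,100,400,172)
for nm,m in(('blue',B&(H>100)&(H<130)&(S>120)),('yellow',B&(H>18)&(H<35)&(S>110)&(uu<300)),('brass',B&(H>10)&(H<30)&(S>80)&(uu>340)),('crank',B&((H<8)|(H>172))&(S>120)&(uu>340)),('rim',B&(V<60)&(uu>340))):
    Q=P[m&(d>0)]; print(nm,m.sum(),'px',uu[m].mean().round(1),vv[m].mean().round(1),'mean',Q.mean(0).round(4),'zpct',np.percentile(Q[:,2],[5,50,95]).round(3), 'x',np.percentile(Q[:,0],[2,98]).round(3),'y',np.percentile(Q[:,1],[2,98]).round(3))
c=im[90:235,205:405]; cv2.imwrite('pics/crop_top.png',cv2.resize(c,None,fx=4,fy=4,interpolation=cv2.INTER_CUBIC))
s,ds=load('side'); cv2.imwrite('pics/crop_side.png',cv2.resize(s[115:265,270:470],None,fx=4,fy=4,interpolation=cv2.INTER_CUBIC))
E
```

```text
table z 0.0019151806244895875 0.0013380626497269121
red [253 167  22  51 688] (array([0.44096593, 0.16553975, 0.05120652]), np.float64(-169.5721880736305), np.float64(0.16108899686163325)) zmax 0.0590059467921764 rect ((263.555419921875, 191.8137664794922), (50.803245544433594, 14.018683433532715), 79.99201965332031)
 plane.04 [[0.44407008 0.16708357 0.04      ]] ((0.4429861307144165, 0.1669921875), (0.16112761199474335, 0.044147126376628876), 10.658565521240234)
green [223 174  21  52 703] (array([0.41852714, 0.26240705, 0.05100652]), np.float64(-169.66862205740796), np.float64(0.16126061718162127)) zmax 0.05899639819358966 rect ((232.78379821777344, 199.29730224609375), (51.15572738647461, 14.556507110595703), 81.02737426757812)
 plane.04 [[0.42107368 0.26418444 0.04      ]] ((0.42032313346862793, 0.2641642391681671), (0.16131825745105743, 0.045520104467868805), 10.957703590393066)
blue 126 px 331.0 125.7 mean [ 0.6419 -0.0485  0.0946] zpct [0.072 0.082 0.124] x [0.62  0.671] y [-0.061 -0.036]
yellow 53 px 262.6 137.1 mean [0.6035 0.1637 0.1067] zpct [0.067 0.114 0.12 ] x [0.585 0.627] y [0.158 0.168]
brass 63 px 369.5 128.6 mean [ 0.6203 -0.165   0.1284] zpct [0.117 0.129 0.137] x [0.61  0.633] y [-0.176 -0.154]
crank 85 px 374.0 147.6 mean [ 0.5617 -0.1776  0.1224] zpct [0.105 0.125 0.135] x [0.544 0.587] y [-0.192 -0.167]
rim 205 px 367.7 124.0 mean [ 0.6333 -0.1595  0.131 ] zpct [0.078 0.138 0.17 ] x [0.567 0.682] y [-0.236 -0.09 ]
```

View pics/crop_top.png

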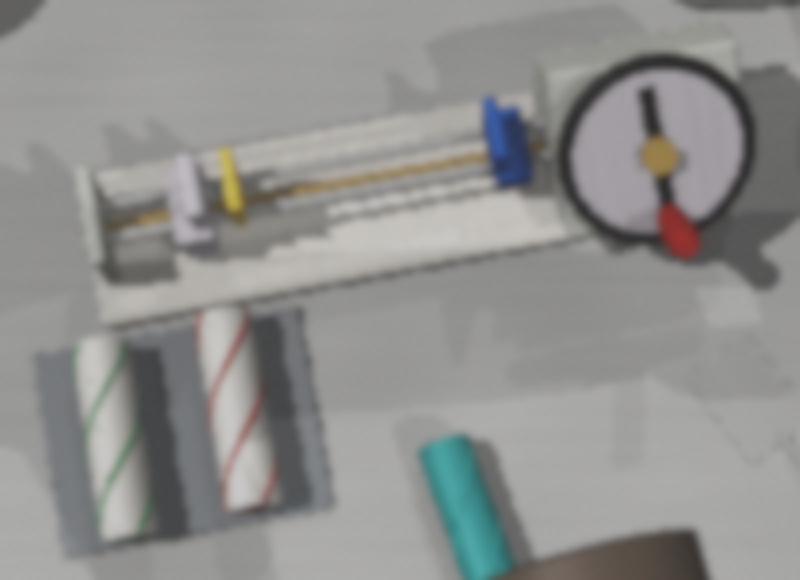

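View pics/crop_side.png

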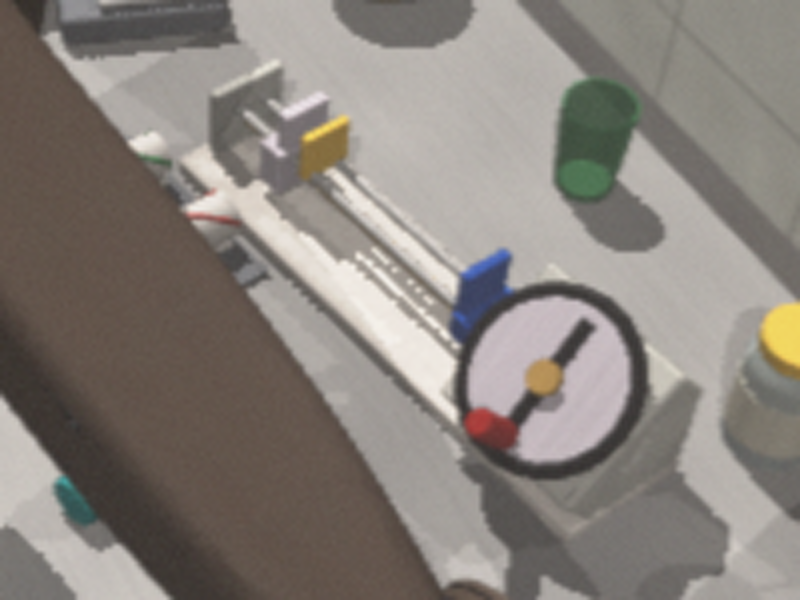

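The crops agree. The wheel's crank points downhill, slightly to the right. The gap between the pusher (blue, right) and the stop (yellow, left) is clear, and the red log is the one nearer the wheel. Next I fit the feeder frame.

```bash
cat > fr.py <<'E'
from h import *
im,d=load('top')
vv,uu=np.mgrid[0:400,0:640]
P=bydepth('top',np.c_[uu.ravel(),vv.ravel()],d.ravel()).reshape(400,640,3); Z=P[...,2]
H,S,V=cv2.split(cv2.cvtColor(im,cv2.COLOR_BGR2HSV))
E
python3 - <<'E'
from fr import *
B=(vv>90)&(vv<180)&(uu>228)&(uu<400)
# front edge of base plate
pts=[]
for u in range(240,345):
    col=[v for v in range(120,178) if 0.010<Z[v,u]<0.03]
    if col: pts.append((u,max(col)+.5))
W=onplane('top',pts,.018)[:,:2]
l=cv2.fitLine(W.astype(np.float32),cv2.DIST_HUBER,0,.01,.01).ravel()
a=np.degrees(np.arctan2(l[1],l[0]))%180; print('edge dir',a,'pt',l[2:],len(pts))
yaw=np.radians(a-90); X=np.array([np.cos(yaw),np.sin(yaw)]); Y=np.array([-X[1],X[0]])
print('edge xf',np.median(W@X))
m=B&(Z>.060)&(Z<.080)&(uu>270)&(uu<325)
q=P[m][:,:2]; print('rails x-range',np.percentile(q@X,[2,50,98]), cv2.minAreaRect(q.astype(np.float32)))
for nm,m in(('blue',B&(H>100)&(H<130)&(S>120)),('yellow',B&(H>18)&(H<35)&(S>110)&(uu<300))):
    for lo,hi in((.06,.1),(.1,.135)):
        q=P[m&(Z>lo)&(Z<hi)]; 
        if len(q): print(nm,lo,len(q),'xf',np.percentile(q[:,:2]@X,[3,50,97]).round(4),'yf',np.percentile(q[:,:2]@Y,[3,50,97]).round(4))
# wheel plane and rim
m=B&(uu>340)&(Z>.07)&(Z<.18)&(V<60); 
k=cv2.fitEllipse(cv2.convexHull(np.argwhere(m)[:,::-1].astype(np.int32)).astype(np.float32)); print('ellipse',k)
c=onplane('top',k[0],.120); print('wheelcentre@.12',c,'feed',c[0,:2]@X,c[0,:2]@Y)
disc=B&(uu>345)&(uu<395)&(S<40)&(V>130)&(Z>.08)&(Z<.17); q=P[disc]
A=np.c_[q[:,:2]@X,q[:,:2]@Y,np.ones(len(q))]; cf=np.linalg.lstsq(A,q[:,2],rcond=None)[0]; print('plane',cf,'slopes expect .839,0', np.degrees(np.arctan(cf[:2])))
s,ds=load('side')
Hs,Ss,Vs=cv2.split(cv2.cvtColor(s,cv2.COLOR_BGR2HSV))
Ps=bydepth('side',np.c_[uu.ravel(),vv.ravel()],ds.ravel()).reshape(400,640,3)
Bs=(uu>270)&(uu<470)&(vv>115)&(vv<265)
for nm,m in(('yellow',Bs&(Hs>18)&(Hs<35)&(Ss>110)&(uu<370)),('blue',Bs&(Hs>100)&(Hs<130)&(Ss>120)),('crank',Bs&((Hs<8)|(Hs>172))&(Ss>120)&(uu>360)),('brass',Bs&(Hs>10)&(Hs<30)&(Ss>80)&(uu>370)),('disc',Bs&(uu>380)&(Ss<40)&(Vs>130)&(Ps[...,2]>.09)&(Ps[...,2]<.17))):
    q=Ps[m]; print('side',nm,len(q),uu[m].mean().round(2),vv[m].mean().round(2),q.mean(0).round(4),'xf',np.percentile(q[:,:2]@X,[5,50,95]).round(4),'yf',np.percentile(q[:,:2]@Y,[5,50,95]).round(4),'z',np.percentile(q[:,2],[5,50,95]).round(4))
print('red log xf,yf', np.array([.443,.167])@X,np.array([.443,.167])@Y, 'yaw',np.degrees(yaw))
E
```

```text
edge dir 100.68896 pt [0.55320436 0.06764423] 105
edge xf 0.5565011141930317
rails x-range [0.61001284 0.63687215 0.64737251] ((0.6283028721809387, 0.05724275857210159), (0.04115395247936249, 0.17848791182041168), 10.806663513183594)
blue 0.06 75 xf [0.5991 0.6191 0.6496] yf [-0.1789 -0.1724 -0.1607]
blue 0.1 50 xf [0.6038 0.6221 0.6451] yf [-0.1636 -0.1592 -0.154 ]
yellow 0.06 7 xf [0.6057 0.623  0.6365] yf [0.0451 0.0452 0.0486]
yellow 0.1 43 xf [0.6044 0.6219 0.6468] yf [0.0453 0.049  0.0541]
ellipse ((368.9007873535156, 127.18097686767578), (44.63511276245117, 49.11216735839844), 54.01617431640625)
wheelcentre@.12 [[ 0.62760194 -0.16418883  0.12      ]] feed 0.5862588496477106 -0.27774579087426254
plane [ 0.2990147   0.01210621 -0.0524972 ] slopes expect .839,0 [16.64743792  0.69360069]
side yellow 114 350.58 150.96 [0.6021 0.1528 0.1092] xf [0.6056 0.6257 0.6489] yf [0.0417 0.0458 0.0519] z [0.0754 0.1008 0.1202]
side blue 38 389.92 184.08 [ 0.643  -0.0429  0.1101] xf [0.6011 0.6224 0.6497] yf [-0.1687 -0.1608 -0.1574] z [0.0766 0.1191 0.1252]
side crank 72 391.99 221.11 [ 0.5602 -0.1849  0.1231] xf [0.5012 0.5122 0.5404] yf [-0.2934 -0.2867 -0.2741] z [0.1003 0.1267 0.1358]
side brass 219 447.52 202.2 [ 0.7534 -0.2005  0.1304] xf [0.5719 0.7446 0.782 ] yf [-0.3831 -0.351  -0.271 ] z [0.1209 0.1299 0.1357]
side disc 1237 412.55 207.09 [ 0.6455 -0.1668  0.1262] xf [0.5539 0.5971 0.6769] yf [-0.3471 -0.2929 -0.218 ] z [0.0963 0.1272 0.1562]
red log xf,yf 0.4662880076915026 0.08193588994443418 yaw 10.688957
```

```bash
cat > t.py <<'E'
import sys
from h import *
yaw=np.radians(10.65)
def down(deg): # tool x at yaw deg, z down
    return R.from_euler('z',deg,degrees=True)*R.from_quat([1,0,0,0])
def wheelR():  # tool x=feeder y, tool z into the wheel face
    return down(10.65+90)*R.from_rotvec([-np.radians(40),0,0])
def row(p,Rt,p0=None,R0=None):
    s=ctrl.get_state()
    p0=s['eef_pos'] if p0 is None else p0; R0=R.from_quat(s['tcp_rot']) if R0 is None else R0
    return np.r_[R0.inv().apply(np.array(p)-p0)*100,(R0.inv()*Rt).as_rotvec()].round(3)
E
python3 - <<'E'
from t import *
print(row([.47,-.2,.26],down(10.65)).tolist(),row([.46,.10,.2],down(10.65)).tolist())
E
```

```text
[35.387, -30.626, -2.917, -0.002, -0.0, 0.217] [46.224, -58.605, 3.145, -0.002, -0.0, 0.217]
```

```bash
python3 -m crank '[[3,-2.6,-0.5,0,0,0.05],[35.4,-30.6,-2.9,0,0,0.217],[35.4,-30.6,-2.9,0,0,0.217],[35.4,-30.6,-2.9,0,0,0.217],[35.4,-30.6,-2.9,0,0,0.217],[35.4,-30.6,-2.9,0,0,0.217],[35.4,-30.6,-2.9,0,0,0.217],[35.4,-30.6,-2.9,0,0,0.217],[35.4,-30.6,-2.9,0,0,0.217],[35.4,-30.6,-2.9,0,0,0.217]]' 1 30
python3 - <<'E'
from t import *
print(row([.4435,.167,.14],down(10.65)).tolist())
E
```

```text
time: 1.1
eef_pos: [0.471, -0.1975, 0.2602]
tcp_rot: [0.996, 0.094, 0.0, -0.0]
contact_force: [0.4, 0.4, -0.0]
opening: 1.001
finger_force: 0.0
[4.115, -36.307, 12.054, -0.001, -0.0, 0.002]
```

```bash
python3 -m crank '[[0.5,-3,0.5,0,0,0],[4.1,-36.3,12,0,0,0],[4.1,-36.3,12,0,0,0],[4.1,-36.3,12,0,0,0],[4.1,-36.3,12,0,0,0],[4.1,-36.3,12,0,0,0],[4.1,-36.3,12,0,0,0],[4.1,-36.3,12,0,0,0],[4.1,-36.3,12,0,0,0],[4.1,-36.3,12,0,0,0]]'
python3 - <<'E'
from t import *
print(row([.4435,.167,.021],down(10.65)).tolist())
im,d=grab('side'); cv2.imwrite('pics/s2.png',cv2.resize(im[60:260,150:410],None,fx=3,fy=3,interpolation=cv2.INTER_CUBIC))
E
```

```text
time: 2.1
eef_pos: [0.4425, 0.1646, 0.1393]
tcp_rot: [0.996, 0.094, -0.001, 0.0]
contact_force: [0.7, 0.8, 0.2]
opening: 1.004
finger_force: 0.0
[0.169, -0.217, 11.831, 0.0, 0.002, 0.003]
```

View pics/s2.png

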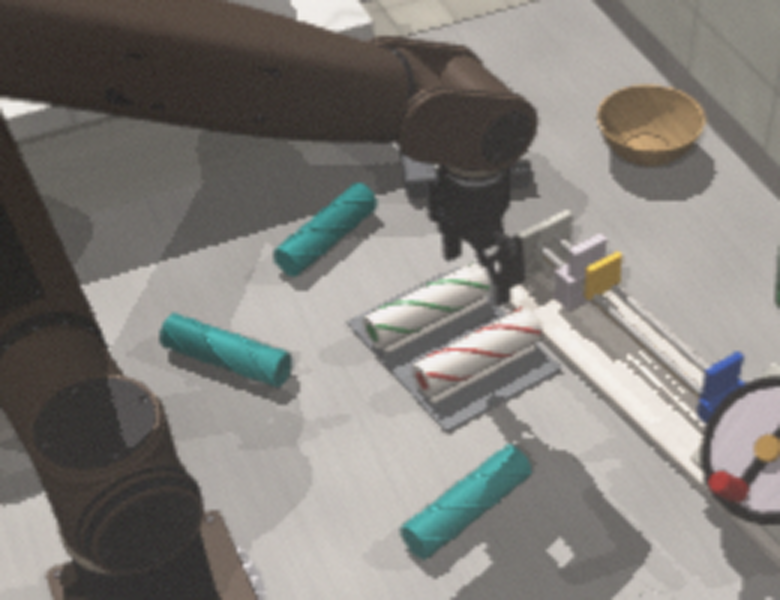

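The gripper is above the red log, fingers straddling it (crop around (490,290), seen against the log at (480,350)). Green log and feeder are clear. I go down and grip.

```bash
python3 -m crank '[[0.17,-0.22,2,0,0,0],[0.17,-0.22,5,0,0,0],[0.17,-0.22,8,0,0,0],[0.17,-0.22,10,0,0,0],[0.17,-0.22,11.2,0,0,0],[0.17,-0.22,11.8,0,0,0],[0.17,-0.22,11.8,0,0,0]]'
python3 -m crank '[[0,0,0,0,0,0],[0,0,0,0,0,0],[0,0,0,0,0,0],[0,0,0,0,0,0],[0,0,0,0,0,0],[0,0,0,0,0,0],[0,0,0,0,0,0]]' 0.3 45
```

```text
time: 2.85
eef_pos: [0.4453, 0.1654, 0.0224]
tcp_rot: [0.996, 0.092, -0.0, 0.0]
contact_force: [0.1, -0.5, -0.9]
opening: 0.999
finger_force: 0.0
time: 3.55
eef_pos: [0.4457, 0.1663, 0.0236]
tcp_rot: [0.996, 0.093, 0.001, -0.0]
contact_force: [-0.9, -0.1, 5.8]
opening: 0.498
finger_force: 45.6
```

```bash
python3 -m crank '[[0,0,0,0,0,0],[0,0,0,0,0,0],[0,0,0,0,0,0],[0,0,0.3,0,0,0],[0,0,0.6,0,0,0],[0,0,0.6,0,0,0]]' 0.75 45
python3 -m crank '[[0,0,0,0,0,0],[0,0,0,0,0,0],[0,0,0,0,0,0],[0,0,0,0,0,0],[0,0,0,0,0,0],[0,0,0,0,0,0]]' 0.3 45
python3 -m crank '[[0,0,-1,0,0,0],[0,0,-3,0,0,0],[0,0,-6,0,0,0],[0,0,-9,0,0,0],[0,0,-13,0,0,0],[0,0,-16,0,0,0],[0,0,-16,0,0,0],[0,0,-16,0,0,0]]'
python3 - <<'E'
from t import *
print(ctrl.get_state()['eef_pos'],row([.6213,.0617,.16],down(100.65)).tolist())
E
```

```text
time: 4.15
eef_pos: [0.4442, 0.166, 0.0156]
tcp_rot: [0.996, 0.093, -0.001, 0.0]
contact_force: [-0.6, -0.6, 0.1]
opening: 0.752
finger_force: 0.0
time: 4.75
eef_pos: [0.4449, 0.1662, 0.0165]
tcp_rot: [0.996, 0.093, 0.0, -0.0]
contact_force: [-1.0, 0.2, 2.2]
opening: 0.501
finger_force: 45.8
time: 5.55
eef_pos: [0.4444, 0.166, 0.176]
tcp_rot: [0.996, 0.093, 0.0, 0.0]
contact_force: [-0.1, 0.2, -2.8]
opening: 0.497
finger_force: 46.6
[0.44442558 0.16602858 0.17603861] [15.453, 13.523, 1.608, 0.0, 0.0, -1.571]
```

```bash
python3 -m crank '[[1.2,1,0,0,0,-0.1],[2.5,2.2,0,0,0,-0.25],[4,3.5,0,0,0,-0.4],[6,5,0,0,0,-0.55],[8,6.5,0,0,0,-0.7],[9.5,8,0,0,0,-0.85],[11,9.5,0,0,0,-1.0],[12.5,11,0,0,0,-1.15],[13.8,12.2,0,0,0,-1.3],[15,13.2,0,0,0,-1.42]]'
python3 - <<'E'
from t import *
print(row([.6213,.0617,.16],down(100.65)).tolist())
E
```

```text
time: 6.55
eef_pos: [0.6153, 0.0634, 0.172]
tcp_rot: [0.693, 0.721, -0.002, -0.003]
contact_force: [0.4, 0.9, -1.8]
opening: 0.498
finger_force: 46.5
[-0.196, 0.6, 1.199, -0.007, -0.001, -0.146]
```

```bash
python3 -m crank '[[-0.1,0.4,1,0,0,-0.1],[-0.2,0.6,2,0,0,-0.146],[-0.2,0.6,3.5,0,0,-0.146],[-0.2,0.6,5,0,0,-0.146],[-0.2,0.6,6,0,0,-0.146],[-0.2,0.6,6,0,0,-0.146],[-0.2,0.6,6,0,0,-0.146]]'
python3 - <<'E'
from t import *
print(row([.6213,.0617,.0735],down(100.65)).tolist())
for n in('top','side'): grab(n)
a=load('side')[0][90:240,290:430]; b=load('top')[0][80:190,220:360]
a=cv2.resize(a,(420,450)); b=cv2.resize(b,(560,440)); 
cv2.imwrite('pics/hold.png',cv2.resize(np.hstack([a[:440],b]),(800,359)))
E
```

```text
time: 7.25
eef_pos: [0.6225, 0.0624, 0.1159]
tcp_rot: [0.64, 0.768, -0.0, -0.0]
contact_force: [0.2, 1.3, -3.1]
opening: 0.498
finger_force: 46.4
[-0.05, -0.128, 4.242, -0.001, -0.0, -0.005]
```

View pics/hold.png

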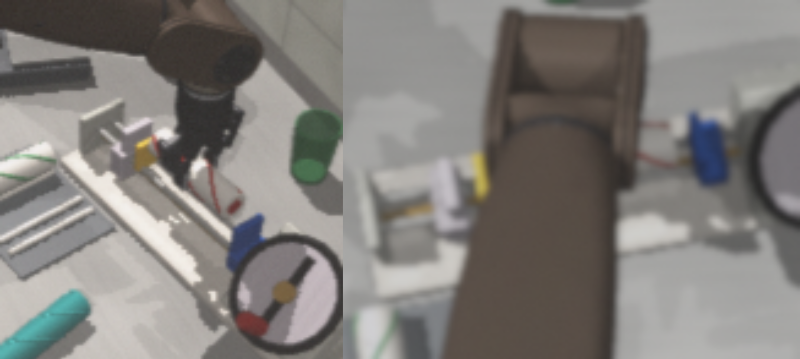

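The log hangs along the rails between stop and pusher, its right end close to the pusher in the picture (about (685,145)). I check that end in numbers.

```bash
python3 - <<'E'
from t import *
vv,uu=np.mgrid[0:400,0:640]
X=np.array([np.cos(yaw),np.sin(yaw)]);Y=np.array([-X[1],X[0]])
for n,zl in(('top',.1),('side',.1)):
    im,d=load(n); H,S,V=cv2.split(cv2.cvtColor(im,cv2.COLOR_BGR2HSV))
    P=bydepth(n,np.c_[uu.ravel(),vv.ravel()],d.ravel()).reshape(400,640,3)
    xf=P[...,:2]@X; yf=P[...,:2]@Y; Z=P[...,2]
    lm=(abs(xf-.622)<.026)&(yf>-.2)&(yf<.08)&(Z>.11)&(Z<.165)&(V>95)&~((H>100)&(H<130)&(S>120))&~((H>18)&(H<35)&(S>100))
    print(n,lm.sum(),'yf',np.percentile(yf[lm],[0,1,3,10,50,90,97,99]).round(4),'z',np.percentile(Z[lm],[5,50,95]).round(4),'xf',np.percentile(xf[lm],[5,50,95]).round(4))
    bm=(abs(xf-.622)<.03)&(H>100)&(H<130)&(S>120)&(Z>.105)&(Z<.135)&(yf<-.1)
    print('blue yf',np.percentile(yf[bm],[3,50,97]).round(4),'z',np.median(Z[bm]).round(3))
print('tcp yf',ctrl.get_state()['eef_pos'][:2]@Y, ctrl.get_state()['eef_pos'][:2]@X)
E
```

```text
top 206 yf [-0.1636 -0.1609 -0.1531 -0.1304 -0.1135  0.0757  0.0788  0.0797] z [0.1161 0.1483 0.1571] xf [0.6018 0.6169 0.6439]
blue yf [-0.163  -0.1584 -0.1534] z 0.121
side 478 yf [-0.1652 -0.1638 -0.1597 -0.1343 -0.0945  0.0228  0.0762  0.0786] z [0.1175 0.1477 0.1576] xf [0.6022 0.6158 0.64  ]
blue yf [-0.164  -0.161  -0.1579] z 0.12
tcp yf -0.05391750833282976 0.6242265270813603
```

```bash
python3 -m crank '[[-0.05,-0.13,1,0,0,0],[-0.05,-0.13,2,0,0,0],[-0.05,-0.13,3,0,0,0],[-0.05,-0.13,3.6,0,0,0],[-0.05,-0.13,4.0,0,0,0],[-0.05,-0.13,4.2,0,0,0],[-0.05,-0.13,4.2,0,0,0],[-0.05,-0.13,4.2,0,0,0]]'
```

```text
time: 8.15
eef_pos: [0.6223, 0.0617, 0.0763]
tcp_rot: [0.64, 0.768, 0.0, 0.0]
contact_force: [-3.9, 0.4, 5.9]
opening: 0.503
finger_force: 47.0
```

```bash
python3 -m crank '[[0,0,0,0,0,0],[0,0,0,0,0,0],[0,0,0,0,0,0],[0,0,0,0,0,0],[0,0,0,0,0,0]]' 1
python3 -m crank '[[0,0,-1,0,0,0],[0,0,-3,0,0,0],[0,0,-6,0,0,0],[0,0,-10,0,0,0],[0,0,-14,0,0,0],[0,0,-17,0,0,0],[0,0,-17,0,0,0]]'
python3 - <<'E'
from t import *
for n in('top','side'): grab(n)
s=ctrl.get_state(); print(s['qpos'].round(3))
X=np.array([np.cos(yaw),np.sin(yaw),0]);Y=np.array([-X[1],X[0],0]);Zz=np.array([0,0,1.])
n=-.643*X+.766*Zz; u=.766*X+.643*Zz
vv,uu=np.mgrid[0:400,0:640]
# wheel centre / crank from hub & crank, both views
def mask(im,nm):
    H,S,V=cv2.split(cv2.cvtColor(im,cv2.COLOR_BGR2HSV))
    return ((H<8)|(H>172))&(S>120) if nm=='crank' else (H>10)&(H<30)&(S>70)
box={'top':(345,395,105,160),'side':(380,435,185,245)}
for nm in('hub','crank'):
  o=[];
  for c in('top','side'):
    im,d=load(c); a,b,e,f=box[c]; m=mask(im,nm)&(uu>a)&(uu<b)&(vv>e)&(vv<f)
    k,l,st,ct=cv2.connectedComponentsWithStats(m.astype(np.uint8)); j=1+st[1:,4].argmax(); m=l==j
    P=bydepth(c,np.c_[uu[m],vv[m]],d[m]); print(nm,c,st[j],ct[j].round(1),P.mean(0).round(4),'h over n',np.percentile(P@n,[5,50,95]).round(4))
    O,M,sr=rays(c,ct[j]); o.append((O,(sr@M.T)[0]/np.linalg.norm(sr)))
    # top end of crank: highest along n
    if nm=='crank':
        t=P[(P@n)>np.percentile(P@n,70)]; print('  cap',t.mean(0).round(4),'f',(t.mean(0)@X).round(4),(t.mean(0)@Y).round(4),len(t))
  (p,a),(q,b)=o; t=np.linalg.lstsq(np.c_[a,-b],q-p,rcond=None)[0]; A=p+a*t[0];Bq=q+b*t[1]; c=(A+Bq)/2
  print(nm,'triang',c.round(4),'miss',np.linalg.norm(A-Bq).round(4),'feeder x,y',(c@X).round(4),(c@Y).round(4))
E
```

```text
time: 8.65
eef_pos: [0.6215, 0.0615, 0.0742]
tcp_rot: [0.64, 0.768, -0.0, -0.0]
contact_force: [0.1, -0.6, -0.4]
opening: 0.999
finger_force: 0.0
time: 9.35
eef_pos: [0.6245, 0.0615, 0.2522]
tcp_rot: [0.64, 0.768, 0.004, 0.005]
contact_force: [0.4, -0.1, 1.3]
opening: 1.0
finger_force: 0.0
[-0.063  0.165  1.693 -0.     1.281 -0.245]
hub top [366 124   8  10  62] [369.4 128.5] [ 0.6204 -0.1646  0.1289] h over n [-0.2807 -0.2728 -0.2678]
hub side [402 205   9   9  65] [405.7 209. ] [ 0.6205 -0.1665  0.129 ] h over n [-0.2798 -0.2731 -0.269 ]
hub triang [ 0.6215 -0.1649  0.1266] miss 0.0007 feeder x,y 0.5803 -0.277
crank top [371 142   8  11  62] [374.4 147.4] [ 0.5619 -0.1785  0.1248] h over n [-0.2613 -0.2333 -0.2243]
  cap [ 0.5513 -0.1802  0.1316] f 0.5085 -0.279 19
crank side [387 218  11   7  48] [392.1 221.1] [ 0.5594 -0.1862  0.1248] h over n [-0.2633 -0.2299 -0.2228]
  cap [ 0.5501 -0.1852  0.1322] f 0.5064 -0.2837 15
crank triang [ 0.5649 -0.1798  0.1143] miss 0.0001 feeder x,y 0.5219 -0.2811
```

```bash
cat >> t.py <<'E'
X=np.array([np.cos(yaw),np.sin(yaw),0]);Y=np.array([-X[1],X[0],0]);Zv=np.array([0,0,1.])
n=-.643*X+.766*Zv; u=.766*X+.643*Zv
C=np.array([.627,-.1643,.120])
def cr(phi,h): p=np.radians(phi); return C+h*n+.055*(np.cos(p)*u-np.sin(p)*Y)
E
python3 - <<'E'
from t import *
print(cr(175.8,.13),row(cr(175.8,.13),wheelR()).tolist())
a=load('side')[0][110:260,290:450]; b=load('top')[0][90:165,220:390]
a=cv2.resize(a,None,fx=2.4,fy=2.4); b=cv2.resize(b,None,fx=2.4,fy=2.4,interpolation=cv2.INTER_CUBIC)
b=cv2.copyMakeBorder(b,0,a.shape[0]-b.shape[0],0,0,cv2.BORDER_CONSTANT); cv2.imwrite('pics/placed.png',np.hstack([a,b]))
E
```

```text
[ 0.50430122 -0.191472    0.18430997] [-22.771, -16.135, 6.117, -0.696, 0.002, -0.004]
```

View pics/placed.png

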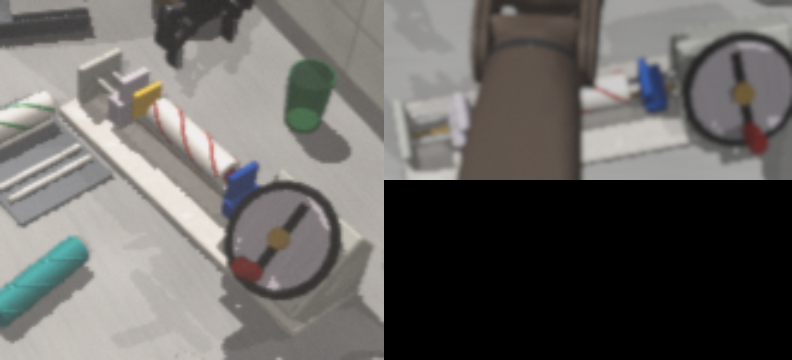

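The log lies on both rails between the yellow stop (148,97 in the left half) and the blue pusher (242,185). I go to the crank.

```bash
python3 -m crank '[[-2,-2,0,-0.05,0,0],[-5,-5,0,-0.15,0,0],[-8,-8,0,-0.28,0,0],[-12,-11,0,-0.4,0,0],[-16,-14,0.5,-0.52,0,0],[-19,-16,1.5,-0.62,0,0],[-22,-16.1,3,-0.696,0,0],[-22.8,-16.1,5,-0.696,0,0],[-22.8,-16.1,6.1,-0.696,0,0],[-22.8,-16.1,6.1,-0.696,0,0]]' 0.75
python3 - <<'E'
from t import *
s=ctrl.get_state(); print(s['qpos'].round(3),row(cr(175.8,.08),wheelR()).tolist(),row(cr(175.8,.018),wheelR()).tolist())
E
```

```text
time: 10.45
eef_pos: [0.5027, -0.19, 0.1797]
tcp_rot: [0.603, 0.722, 0.262, 0.215]
contact_force: [0.2, 1.2, -0.0]
opening: 0.75
finger_force: 0.0
[-0.814 -0.201  2.293  0.825  0.822 -1.503] [-0.176, 0.432, 4.725, -0.006, -0.002, -0.008] [-0.186, 0.472, 10.926, -0.006, -0.002, -0.008]
```

```bash
python3 -m crank '[[-0.1,0.3,1.5,0,0,0],[-0.18,0.45,3.5,0,0,0],[-0.18,0.47,5.5,0,0,0],[-0.18,0.47,7.5,0,0,0],[-0.18,0.47,9,0,0,0],[-0.18,0.47,10.2,0,0,0],[-0.18,0.47,10.9,0,0,0],[-0.18,0.47,10.9,0,0,0]]'
python3 - <<'E'
from t import *
s=ctrl.get_state(); print(s['qpos'].round(3),s['contact_force'].round(1),row(cr(175.8,.018),wheelR()).tolist())
a,_=grab('side'); cv2.imwrite('pics/crank.png',cv2.resize(a[140:290,320:500],None,fx=4,fy=4,interpolation=cv2.INTER_CUBIC))
E
```

```text
time: 11.25
eef_pos: [0.5774, -0.1787, 0.1025]
tcp_rot: [0.601, 0.723, 0.262, 0.218]
contact_force: [-0.4, -0.6, 0.0]
opening: 0.749
finger_force: 0.0
[-0.676  0.082  2.196  1.001  0.615 -1.633] [-0.4 -0.6  0. ] [0.093, -0.419, 0.163, -0.003, 0.001, -0.002]
```

View pics/crank.png

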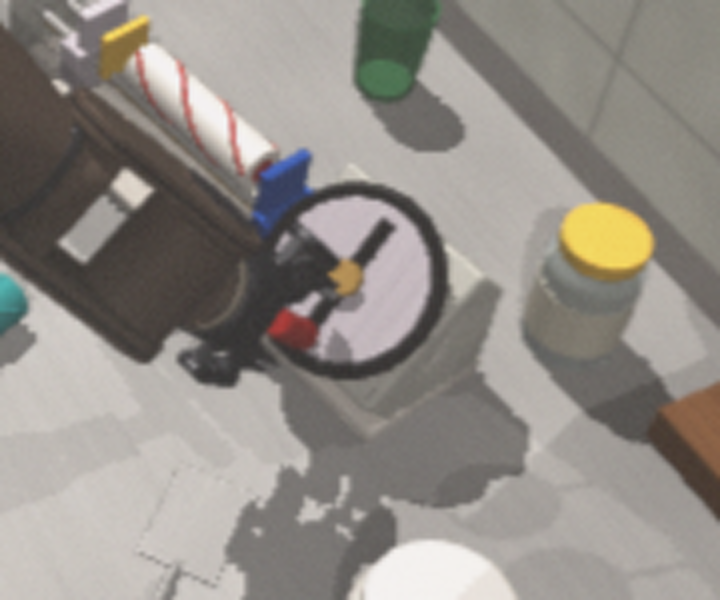

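Fingers straddle the red crank at (295,328), nothing touched. I close.

```bash
python3 -m crank '[[0.05,-0.2,0.1,0,0,0],[0.1,-0.4,0.1,0,0,0],[0.1,-0.4,0.1,0,0,0],[0.1,-0.4,0.1,0,0,0],[0.1,-0.4,0.1,0,0,0],[0.1,-0.4,0.1,0,0,0],[0.1,-0.4,0.1,0,0,0]]' 0.1 40
python3 - <<'E'
from t import *
s=ctrl.get_state(); Rt=R.from_quat(s['tcp_rot']); d=s['eef_pos']-C
print('rel Y,u,n',(d@Y).round(4),(d@u).round(4),(d@n).round(4),'force tool',Rt.inv().apply(s['contact_force']).round(1),s['qpos'].round(3))
E
```

```text
time: 12.0
eef_pos: [0.5731, -0.1798, 0.0991]
tcp_rot: [0.602, 0.722, 0.262, 0.218]
contact_force: [-8.8, -0.8, 3.3]
opening: 0.292
finger_force: 38.7
rel Y,u,n -0.0053 -0.0562 0.0199 force tool [ 0.8 -4.6 -8.2] [-0.683  0.081  2.205  1.008  0.613 -1.647]
```

```bash
cat > w.py <<'E'
from t import *
s=ctrl.get_state(); Rt=R.from_quat(s['tcp_rot']); d=s['eef_pos']-C
phi=np.degrees(np.arctan2(-d@Y,d@u)); step=float(sys.argv[1]); N=int(sys.argv[2])
print('phi',phi.round(1),'r',np.hypot(d@Y,d@u).round(4),'h',(d@n).round(4),'F tool',Rt.inv().apply(s['contact_force']).round(1),'q',s['qpos'].round(2),'rot err',row(s['eef_pos'],wheelR())[3:])
for k in range(1,N+1): print((row(cr(phi+k*step,.0195),wheelR())[:2]).round(1).tolist(),end=' ')
print()
E
python3 w.py 15 10
```

```text
phi 174.6 r 0.0564 h 0.0199 F tool [ 0.8 -4.6 -8.2] q [-0.68  0.08  2.21  1.01  0.61 -1.65] rot err [-0.003  0.003 -0.003]
[1.4, 0.2] [2.8, 0.6] [4.0, 1.4] [5.0, 2.4] [5.7, 3.7] [6.0, 5.1] [6.0, 6.5] [5.6, 7.9] [4.8, 9.1] [3.8, 10.1]
```

```bash
python3 -m crank '[[0.7,0.1,0,0,0,0],[2.1,0.3,0,0,0,0],[3.4,0.9,0,0,0,0],[4.5,1.8,0,0,0,0],[5.4,3.0,0,0,0,0],[5.9,4.4,0,0,0,0],[6.0,5.8,0,0,0,0],[5.8,7.2,0,0,0,0],[5.2,8.5,0,0,0,0],[4.8,9.1,0,0,0,0]]'; python3 w.py 15 10
```

```text
time: 13.0
eef_pos: [0.634, -0.1225, 0.1581]
tcp_rot: [0.602, 0.722, 0.26, 0.22]
contact_force: [-14.1, -6.9, 2.7]
opening: 0.292
finger_force: 41.0
phi -48.2 r 0.0535 h 0.0198 F tool [ -4.3  -9.9 -11.7] q [-0.51  0.05  2.1   0.83  0.58 -1.31] rot err [-0.003  0.008 -0.002]
[-1.0, 1.0] [-2.3, 1.7] [-3.7, 1.9] [-5.1, 1.8] [-6.5, 1.4] [-7.6, 0.5] [-8.6, -0.5] [-9.2, -1.8] [-9.5, -3.2] [-9.4, -4.7]
```

```bash
python3 -m crank '[[-0.5,0.6,0,0,0,0],[-1.6,1.4,0,0,0,0],[-3.0,1.8,0,0,0,0],[-4.4,1.9,0,0,0,0],[-5.8,1.6,0,0,0,0],[-7.1,1.0,0,0,0,0],[-8.1,0,0,0,0,0],[-8.9,-1.1,0,0,0,0],[-9.4,-2.5,0,0,0,0],[-9.5,-3.9,0,0,0,0]]'; python3 w.py 15 10
```

```text
time: 14.0
eef_pos: [0.6232, -0.2221, 0.1342]
tcp_rot: [0.603, 0.72, 0.261, 0.222]
contact_force: [7.8, -4.6, -3.9]
opening: 0.291
finger_force: 39.9
phi 92.0 r 0.0561 h 0.0202 F tool [-5.8  2.8  7.4] q [-0.68  0.15  2.05  0.92  0.66 -1.53] rot err [ 0.001  0.011 -0.005]
[0.3, -1.4] [0.9, -2.7] [1.8, -3.8] [3.0, -4.7] [4.3, -5.2] [5.8, -5.3] [7.2, -5.1] [8.5, -4.5] [9.6, -3.6] [10.5, -2.4]
```

```bash
python3 -m crank '[[0.1,-0.7,0,0,0,0],[0.5,-2.1,0,0,0,0],[1.3,-3.3,0,0,0,0],[2.4,-4.3,0,0,0,0],[3.6,-5.0,0,0,0,0],[4.9,-5.3,0,0,0,0],[5.8,-5.3,0,0,0,0],[5.8,-5.3,0,0,0,0]]'; python3 w.py 15 10
cat > gap.py <<'E'
from t import *
vv,uu=np.mgrid[0:400,0:640]
for c in('side','top'):
    im,d=grab(c); H,S,V=cv2.split(cv2.cvtColor(im,cv2.COLOR_BGR2HSV))
    P=bydepth(c,np.c_[uu.ravel(),vv.ravel()],d.ravel()).reshape(400,640,3)
    xf=P@X; yf=P@Y; Z=P[...,2]
    for nm,hm,lo,hi in(('yellow',(H>18)&(H<35)&(S>110),0,.1),('blue',(H>100)&(H<130)&(S>120),-.2,-.05)):
        m=hm&(abs(xf-.622)<.035)&(yf>lo)&(yf<hi)&(Z>.06)
        if m.sum(): print(c,nm,m.sum(),'px',uu[m].mean().round(2),vv[m].mean().round(2),'yf',np.percentile(yf[m],[5,50,95]).round(4),'top z>.105',np.percentile(yf[m&(Z>.105)],[5,50,95]).round(4))
    w=(abs(xf-.622)<.02)&(yf>-.16)&(yf<.06)&(Z>.085)&(Z<.122)&(S<110)&(V>90)
    if w.sum(): print(c,'log yf',np.percentile(yf[w],[1,50,99]).round(4))
im=load('side')[0]; cv2.imwrite(sys.argv[1],cv2.resize(im[120:220,310:450],None,fx=5,fy=5,interpolation=cv2.INTER_CUBIC))
E
python3 gap.py pics/g1.png
```

```text
time: 14.8
eef_pos: [0.5712, -0.1676, 0.0994]
tcp_rot: [0.601, 0.723, 0.262, 0.218]
contact_force: [-8.6, -0.1, 6.2]
opening: 0.287
finger_force: 43.7
phi -172.7 r 0.0562 h 0.0199 F tool [  1.4  -2.5 -10.2] q [-0.67  0.07  2.22  1.01  0.6  -1.64] rot err [-0.002  0.001 -0.002]
[1.4, 0.5] [2.6, 1.2] [3.6, 2.2] [4.4, 3.4] [4.7, 4.8] [4.8, 6.3] [4.4, 7.6] [3.7, 8.9] [2.7, 9.9] [1.4, 10.6] 
side yellow 64 px 349.45 149.73 yf [0.0428 0.047  0.0546] top z>.105 [0.0429 0.0475 0.0546]
side blue 88 px 385.17 183.4 yf [-0.1512 -0.1388 -0.1259] top z>.105 [-0.1333 -0.1295 -0.1243]
side log yf [-0.1339 -0.049   0.0489]
top yellow 49 px 262.57 137.06 yf [0.0455 0.0488 0.0541] top z>.105 [0.0459 0.0491 0.0545]
top blue 128 px 321.77 127.37 yf [-0.1486 -0.1376 -0.126 ] top z>.105 [-0.1318 -0.1283 -0.125 ]
top log yf [-0.1215 -0.0409  0.0532]
```

View pics/g1.png

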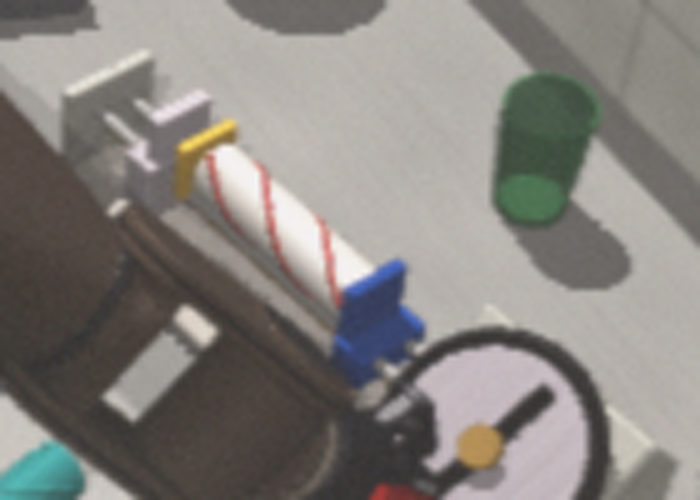

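The pusher has gone 31 mm, and the log rests against it. The log's far end almost reaches the yellow plate at (205,155), which hasn't moved yet (top view centroid unchanged at 262.6). About 8 mm remain to contact. I wind another 10 mm.

```bash
python3 -m crank '[[0.7,0.2,0,0,0,0],[1.7,0.7,0,0,0,0],[2.6,1.2,0,0,0,0],[3.4,2.0,0,0,0,0],[4.1,2.9,0,0,0,0],[4.6,4.1,0,0,0,0],[4.8,5.4,0,0,0,0],[4.7,6.7,0,0,0,0],[4.4,7.6,0,0,0,0],[4.1,8.3,0,0,0,0]]'; python3 w.py 12 10; python3 gap.py pics/g2.png
```

```text
time: 15.9
eef_pos: [0.6268, -0.1177, 0.1529]
tcp_rot: [0.601, 0.723, 0.261, 0.219]
contact_force: [-12.5, -7.0, 6.3]
opening: 0.288
finger_force: 43.9
phi -59.0 r 0.0535 h 0.0198 F tool [ -4.7  -6.4 -13.5] q [-0.51  0.04  2.12  0.85  0.57 -1.33] rot err [-0.003  0.005 -0.001]
[-0.6, 1.0] [-1.4, 1.8] [-2.4, 2.3] [-3.5, 2.6] [-4.7, 2.7] [-5.8, 2.6] [-6.9, 2.2] [-7.9, 1.6] [-8.7, 0.9] [-9.4, -0.1] 
side log yf [0.0008 0.0186 0.0429]
top yellow 40 px 261.12 136.85 yf [0.0496 0.0528 0.0576] top z>.105 [0.0496 0.0529 0.0577]
top blue 119 px 318.65 128.02 yf [-0.1373 -0.1277 -0.1164] top z>.105 [-0.1224 -0.1189 -0.1158]
top log yf [-0.1127 -0.0309  0.0562]
```

The pusher has gone 40.4 mm and the yellow plate has given about 4 mm. I add about 1 mm, let go and back out along the crank.

```bash
python3 -m crank '[[-0.3,0.5,0,0,0,0],[-0.6,1.0,0,0,0,0],[-0.6,1.0,0,0,0,0]]'; python3 w.py 12 1
python3 -m crank '[[0,0,0,0,0,0],[0,0,0,0,0,0],[0,0,0,0,0,0],[0,0,0,0,0,0]]' 0.75
python3 -m crank '[[0,0,-1,0,0,0],[0,0,-3,0,0,0],[0,0,-5,0,0,0],[0,0,-8,0,0,0],[0,0,-11,0,0,0],[0,0,-14,0,0,0],[0,0,-14,0,0,0]]'; python3 w.py 12 1; python3 gap.py pics/g3.png
```

```text
time: 16.3
eef_pos: [0.6351, -0.1234, 0.1589]
tcp_rot: [0.602, 0.722, 0.26, 0.22]
contact_force: [-10.3, -7.5, 4.4]
opening: 0.292
finger_force: 43.7
phi -46.3 r 0.0534 h 0.0198 F tool [ -5.6  -6.  -10.7] q [-0.51  0.05  2.1   0.83  0.58 -1.31] rot err [-0.003  0.007 -0.001]
[-0.8, 0.9] 
time: 16.7
eef_pos: [0.6354, -0.1209, 0.1582]
tcp_rot: [0.602, 0.722, 0.262, 0.218]
contact_force: [-0.2, 0.0, -0.4]
opening: 0.748
finger_force: 0.0
time: 17.4
eef_pos: [0.5472, -0.1391, 0.2708]
tcp_rot: [0.601, 0.722, 0.262, 0.222]
contact_force: [0.6, 0.3, 0.6]
opening: 0.749
finger_force: 0.0
phi -44.3 r 0.0566 h 0.163 F tool [ 0.1  0.9 -0. ] q [-0.65 -0.29  2.18  0.68  0.84 -1.19] rot err [ 0.004  0.009 -0.001]
[-0.9, 0.6] 
side blue 68 px 384.47 180.04 yf [-0.1418 -0.1287 -0.112 ] top z>.105 [-0.1216 -0.117  -0.1118]
side log yf [-0.1245 -0.1212 -0.1003]
top yellow 45 px 260.89 137.44 yf [0.0501 0.0542 0.0593] top z>.105 [0.0502 0.0544 0.0591]
top blue 124 px 318.64 127.81 yf [-0.1383 -0.1276 -0.116 ] top z>.105 [-0.1217 -0.1181 -0.1149]
top log yf [-0.1118 -0.0303  0.0557]
```

```bash
python3 -m crank '[[-2,1,-1,0,0,0],[-6,2,-3,0,0,0],[-10,3,-5,0,0,0],[-15,4,-6,0,0,0],[-20,4,-6,0,0,0],[-24,4,-6,0,0,0],[-24,4,-6,0,0,0],[-24,4,-6,0,0,0]]'
python3 gap.py pics/g4.png
python3 - <<'E'
from h import *
a=load('side')[0][60:300,230:510]; b=load('top')[0][80:250,190:400]
a=cv2.resize(a,(400,343)); b=cv2.resize(b,(400,324)); b=cv2.copyMakeBorder(b,0,19,0,0,cv2.BORDER_CONSTANT)
cv2.imwrite('pics/final.png',np.hstack([a,b]))
E
```

```text
time: 18.3
eef_pos: [0.5827, -0.3754, 0.3342]
tcp_rot: [0.603, 0.722, 0.263, 0.216]
contact_force: [0.2, -0.3, 0.3]
opening: 0.747
finger_force: 0.0Traceback (most recent call last):
  File "gap.py", line 9, in <module>
    if m.sum(): print(c,nm,m.sum(),'px',uu[m].mean().round(2),vv[m].mean().round(2),'yf',np.percentile(yf[m],[5,50,95]).round(4),'top z>.105',np.percentile(yf[m&(Z>.105)],[5,50,95]).round(4))
                                                                                                                                              ~~~~~~~~~~~~~^^^^^^^^^^^^^^^^^^^^^^^^^^
    return _quantile_unchecked(
        a, q, axis, out, overwrite_input, method, keepdims, weights)
    return _ureduce(a,
                    func=_quantile_ureduce_func,
    ...<5 lines>...
                    overwrite_input=overwrite_input,
                    method=method)
    r = func(a, **kwargs)
    result = _quantile(arr,
                       quantiles=q,
    ...<2 lines>...
                       out=out,
                       weights=wgt)
    slices_having_nans = np.isnan(arr[-1, ...])
                                  ~~~^^^^^^^^^
IndexError: index -1 is out of bounds for axis 0 with size 0
```

View pics/final.png

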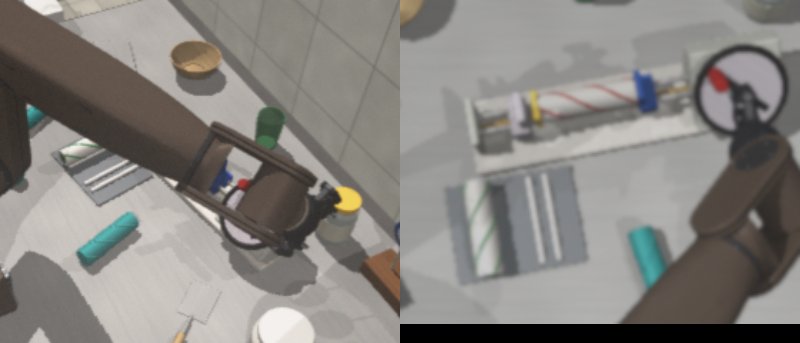

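The top half, taken just after release, shows the log tight between the yellow plate (535,105) and the pusher (645,92), the crank at upper left (717,80), and the green log in its tray place. I make one last numeric check from the top, then hand in.

```bash
sed -i "s/('side','top')/('top',)/" gap.py; python3 gap.py pics/g5.png && python3 -c "
from plant import ctrl
print(ctrl.get_state()['contact_force']); print(ctrl.sign_off())"
```

```text
top yellow 42 px 260.79 137.43 yf [0.0501 0.0543 0.0592] top z>.105 [0.0506 0.0543 0.0589]
top blue 109 px 318.35 127.59 yf [-0.1365 -0.1272 -0.1161] top z>.105 [-0.1215 -0.1183 -0.1151]
top log yf [-0.1109 -0.0294  0.0562]
[0.62671449 0.19371342 0.50234166]
the job is handed in; nothing more can be done
None
```

I laid the red log on the rails and wound the pusher about 41 mm until the log met the stop; the yellow plate has given about 5 of its 15 mm (top camera), the wheel stays there, and the job is handed in at about 18 s with the arm clear.

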